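# Align a purifier turn button, fit its filter cover and hold it pressed home

## Robot

A 6-joint arm with a two-finger parallel gripper is mounted at the origin on the work surface. World frame = base frame: x ahead of the robot, y to its left, z up, the work surface at z = 0. Lengths are in m, angles in rad, forces in N, time in s.
With the tool pointing down it reaches from about 0.35 to 0.775 m from the base axis. Payload 7.3 kg.
Tool frame: the origin (TCP) lies at the very end of the fingers, on their centre line; the grasp point (between the pads) lies 19 mm behind it; z points along the fingers, y is the line along which they close (so a half turn about z gives the same grasp; the last joint's range is limited). The gripper opens to 92 mm and grips with 3 to 60 N. Pads are 19 mm wide; open, the fingers measure 130 mm over their backs; the gripper's body (75 mm by 190 mm) begins 47 mm behind the grasp point.
Start: joints at [-1.266, 0.342, 1.524, -0, 1.275, -0.146], TCP at [0.229, -0.473, 0.227] pointing down, gripper open.
Joint ranges: [-2.53, 2.53], [-0.77, 2.02], [0.04, 2.7], [-1, 4.14], [0.28, 2.66], [-3.11, 3.11]. Speed limits (rad/s): [2.57, 2.57, 3.14, 3.14, 3.14, 3.14].

## Interface

Orientations are given as a rotation vector (axis times angle).
In Python, from station import r, snapshot gives the robot as it stands.
- The arm moves only by the tool servo_tool, never from a script. Its argument "plan" is a list of rows, each an object with "delta_rot": the turn, a rotation vector about the tool's x, y, z as a fraction of full scale, a list of three; "linear": the shift along the tool's x, y, z as a fraction of full scale, a list of three; "gripper": the opening, from -1 (shut) to 1 (fully open). A call has exactly 10 rows; each row is the pose to reach, as a shift and turn from the pose commanded when the call began, along the tool's axes at that moment; what a row does not reach only later rows make up. Full scale, the value 1, is 150 mm for a shift and 90 degrees for a turn. A row lasts 1/8 s, in which the tool goes at most 62.5 mm and 10.7 degrees, less where a joint would pass 70% of its speed; a pose out of reach is approached as far as the arm can. A call with a number of a shift or a turn outside -1 to 1 is refused whole. A call with a gripper value outside its range is refused whole. The fingers move at their own pace and stop on an object; "force" is the grip in N (left out, the last holds). Time passes only in rows, so rows that repeat a pose let the fingers close, or fill a call up. It gives the time, the measured TCP pose, the force, the opening and the grip force at its end, in the units of the state.
- r.get_state(): the state, without advancing time (a new reading comes with each control period).
- snapshot(name): name is "scene" or "top"; returns a dict with "img" (420x560x3 uint8, blue, green, red), "z_map" (420x560 float32, m along the optical axis (not along the pixel's ray), 0 where there is no reading), "intrinsics" (3x3 intrinsics, pixels), "k1" (the pictures are not rectified: a ray, as slopes to the right and down, at radius r is drawn at 1 + k1 r^2 times it, then the intrinsics apply), "world_from_camera" (4x4, takes a point from camera to world coordinates). Camera axes: x right, y up, looking along -z (the intrinsics and any distortion apply to the point x, -y, -z); pixel columns grow to the right and rows downward; lengths in m; the calibration is good to about 2 mm. A picture is of the moment at which its call begins.
- r.sign_off(): hands the job in; it is judged then, once.
The state is a dict: "time_s": time; "joint_pos": joint angles; "joint_vel": joint speeds; "joint_torque": joint torques, N m; "ee_pos": TCP position; "orientation": TCP orientation; "contact_force": force on the tool from outside, world axes, zero at the start; "torque": the same for the moment, N m; "opening": finger opening in m; "gripper_force": force on a finger pad.
Only numpy, scipy, OpenCV 4.12 (cv2) and the standard library are available. Lean on these libraries where they do the work, as an engineer would, in place of code of your own. Each camera call takes 0.05 s, during which the arm holds its last target. There are 200 camera calls.

## Task

Close the air purifier's filter bay: turn the turn button in the bay a quarter turn until its wing stands lengthwise, in line with the slot of the loose cover, then set the cover into the bay with the wing coming up through the slot and press it against its springs until it is fully home all round. Finish while holding it pressed there, without letting go, so that I can lock the button; leave the other things on the table where they are.

Things in the scene. Friction and masses are not known exactly. Their poses are not given: they have to be found in the camera images.
- purifier: White air purifier lying fixed on the table: shell 340 mm long (x), 230 mm wide (y), 120 mm high, its level upper face holding the open filter bay. Origin at the centre of its underside, z up; x runs lengthwise to the end with the turn button and points roughly away from the robot.
- bay (a point): Centre of the bay's ledge, 113 mm above the table and 7 mm below the rim (upper face); axes as the purifier's. When home the cover's underside sits on this ledge. The rebate for the cover is 175 mm (x) by 115 mm (y), 7 mm deep, straight-walled. Inside the ledge the bay is open with a pleated filter below. The button stands on the ledge at x = +56 mm, y = 0.
- plunger0 (a joint): Travel (m) of one of four sprung steel plungers, 8 mm dia., that stand 5 mm up from the ledge at x = +-77, y = +-48.5 mm of the bay: 0 = up, 0.005 = level with the ledge. They carry the unpressed cover about 5 mm above home and push it up with 5 N in all there, 12 N when it is home, where the ledge stops it.
- wing_top (a point): Turn button (quarter-turn fastener): a grey wing 30 mm long, 10 mm wide, 16 mm high on an 8 mm upright stem. This point lies on the turning axis at the centre of the wing's top, 25 mm above the ledge; the wing spans 2 to 18 mm above the rim and can be pinched from above. x runs along the wing and turns with it, z up.
- button (a joint): Angle of the turn button (rad), growing anticlockwise from above: 0 = wing crosswise (its x along the bay's -y; locked, the cover cannot pass), 1.571 = wing lengthwise (its x along the bay's x; open, it passes the slot). Stops at 0 and 1.62; friction about 0.04 N m; stays where left. Starts nearly crosswise, at 0.1 to 0.6.
- cover: Loose white filter cover lying flat on the table, rib up, about 0.17 kg: plate 170 mm long (x), 110 mm wide (y), 7 mm thick, with a grip rib on top and a through slot near its +x end. Origin at the centre of its underside, z up. When home the origin is at point bay, x and z of both parallel: it goes in one way round only, slot over the button.
- cover_grip (a point): Centre of the top of the cover's grip rib, 27 mm above its underside, straight over the cover's origin. The rib is 50 mm long (along the cover's x), 12 mm wide and 20 mm high above the plate.
- cover_slot (a point): Centre of the cover's slot, at the height of the plate's upper face, 56 mm from the cover's centre along its x. The slot is 36 mm long (x) and 16 mm wide (y), right through the plate.
- remote: Small black remote control lying across just beyond the cover's slot end, 160 x 44 x 18 mm, origin at the centre of its underside. Leave it.
- keyfob: Black car key fob just on the near side of the cover, 62 x 36 x 14 mm, origin under its centre. Leave it.
- mug: White mug, 82 mm dia., 95 mm high, at the right; origin under its centre. Leave it.
- candle: Candle in a glass jar with a lid, 76 mm dia., 85 mm high, at the left; origin under its centre. Leave it.
- glasses_case: Dark spectacles case, 160 x 62 x 40 mm, at the right; origin under its centre. Leave it.
Mind the look-alikes: they are no part of the job. Leave any orange or turquoise look-alike of the cover alone.

How it is judged:
By the outcome, as a careful person would: the job done as asked, in the order asked, and still so for the second after the job is handed in, while the arm keeps its last pose, push and grip.
It also fails if it takes over 58 s, if anything falls off the work surface, if the arm or the gripper's body presses on something with over 40 N, if the wrist force passes 120 N, or if a joint passes its speed limit or range.

## Working session

There is one attempt and no reset: what is moved stays moved. The work goes in short steps, Python scripts to look and compute and a tool call to move; the robot and the scene stay as the last step left them, time stands still between calls to the robot, and variables do not carry over. Pictures are saved under pics/ and viewed, at most 10 in all, crops included, and the job is handed in when it is done.

Besides the shell and the picture viewer there is one more tool, called after "Request:" by a JSON object that holds its "fn" and its "kwargs", one argument or row to a line. servo_tool: Moves the arm, as the interface text tells. Shift numbers are shares of 150 mm and turn numbers shares of 90 degrees, none past 1 either way. Its arguments: {"type":"object","properties":{"plan":{"type":"array"},"force":{"type":"number"}},"required":["plan"]}

```bash
ls; mkdir -p pics; cat > h.py <<'E'
import numpy as np, cv2
from scipy.spatial.transform import Rotation as R
from station import r, snapshot
def und(s,px):
    K=s["intrinsics"];p=np.atleast_2d(np.float64(px))
    d=np.c_[(p[:,0]-K[0,2])/K[0,0],(p[:,1]-K[1,2])/K[1,1]]
    return cv2.undistortPoints(d.reshape(-1,1,2),np.eye(3),np.float64([s["k1"],0,0,0])).reshape(-1,2)
def plane(s,px,z):
    u=und(s,px);T=s["world_from_camera"]
    D=np.c_[u[:,0],-u[:,1],-np.ones(len(u))]@T[:3,:3].T;o=T[:3,3]
    return o+D*((z-o[2])/D[:,2])[:,None]
def cloud(s):
    h,w=s["z_map"].shape;v,u=np.mgrid[:h,:w];p=und(s,np.c_[u.ravel(),v.ravel()]);z=s["z_map"].ravel()[:,None]
    c=np.c_[p[:,:1]*z,-p[:,1:]*z,-z];T=s["world_from_camera"]
    return (c@T[:3,:3].T+T[:3,3]).reshape(h,w,3)
E
python3 - <<'E'
from h import *
for n in("scene","top"):
    s=snapshot(n);cv2.imwrite(f"pics/{n}0.png",s["img"]);print(n,s["intrinsics"],s["k1"],s["world_from_camera"])
st=r.get_state();print(st)
E
```

```text
pics
scene [[412.52007025   0.         281.62111081]
 [  0.         412.52007025 203.91927935]
 [  0.           0.           1.        ]] 0.002841143603756732 [[-0.61935326 -0.51128722  0.59580779  1.27438762]
 [ 0.78505784 -0.41226205  0.46230314  0.52346899]
 [ 0.00925925  0.75407253  0.65672589  0.95908048]
 [ 0.          0.          0.          1.        ]]
top [[460.75315312   0.         281.43855921]
 [  0.         460.75315312 210.82128014]
 [  0.           0.           1.        ]] -0.09787389267305857 [[-2.03868435e-04  9.95709784e-01 -9.25309953e-02  3.66680881e-01]
 [-9.99998456e-01 -3.64507651e-04 -1.71916139e-03 -9.26100942e-02]
 [-1.74551407e-03  9.25305019e-02  9.95708320e-01  1.39274512e+00]
 [ 0.00000000e+00  0.00000000e+00  0.00000000e+00  1.00000000e+00]]
{'time_s': 0.1, 'joint_pos': array([-1.26600422e+00,  3.42653793e-01,  1.52488650e+00,  1.55590533e-06,
        1.27539647e+00, -1.45992125e-01]), 'joint_vel': array([-0.00057706, -0.0020716 , -0.00311897,  0.00074805,  0.00095378,
       -0.00151209]), 'joint_torque': array([ 1.34029557e-03, -4.32006383e+01, -2.44695032e+01,  7.19540985e-02,
        5.26067172e-02, -6.29418787e-05]), 'ee_pos': array([ 0.22864684, -0.47221031,  0.22612628]), 'orientation': array([-3.06082499e+00, -7.01809906e-01,  1.65062164e-04]), 'contact_force': array([ 0.59402148, -0.39626752, -0.19078822]), 'torque': array([-0.0034477 , -0.00095979, -0.06356517]), 'gripper_force': 0.0, 'opening': 0.09142552386980356}
```

View pics/top0.png

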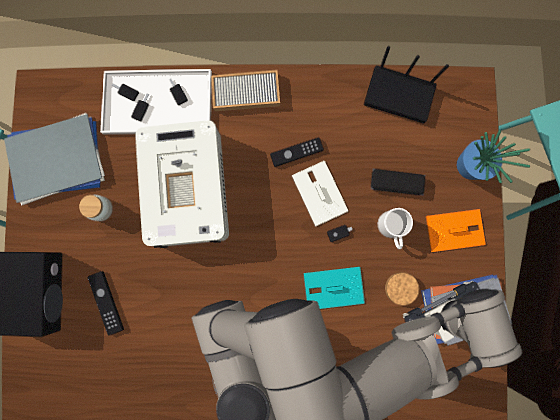

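View pics/scene0.png

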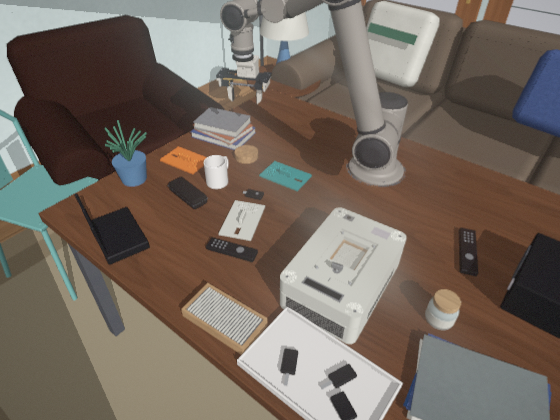

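Top view: the white cover is at about (320,193), its slot near (310,176) and the remote beyond it at (298,152). The purifier's bay is centred near (180,185), with the button at (178,162). Next I'll measure these.

```bash
python3 - <<'E'
from h import *
s=snapshot("top");im=s["img"];P=cloud(s);hsv=cv2.cvtColor(im,cv2.COLOR_BGR2HSV)
def rect(m,z,name):
    m=m.astype(np.uint8);c=max(cv2.findContours(m,0,cv2.CHAIN_APPROX_NONE)[0],key=cv2.contourArea)
    w=plane(s,c.reshape(-1,2),z)[:,:2]
    q=cv2.minAreaRect((w*1000).astype(np.float32));print(name,q);return c
box=np.zeros(im.shape[:2],bool);box[155:232,285:352]=1
w=(hsv[...,1]<70)&(hsv[...,2]>120)
rect(w&box,.007,"cover")
box[:]=0;box[110:255,130:235]=1
top=box&(abs(P[...,2]-.12)<.012)
rect(top,.12,"purifier")
b=np.zeros_like(box);b[145:225,150:210]=1
print("z med face",np.median(P[...,2][top]), "cover z",np.median(P[160:225,295:345,2]))
hi=b&(P[...,2]>.127);v,u=np.nonzero(hi);print("button px",np.c_[u,v].mean(0) if len(u) else 0,len(u),P[hi].mean(0),P[hi].max(0),P[hi].min(0))
a=cv2.resize(im[135:220,140:220],None,fx=7,fy=7,interpolation=2)
cv2.imwrite("pics/bay.png",a)
a2=cv2.resize(im[150:235,280:360],None,fx=7,fy=7,interpolation=2);cv2.imwrite("pics/both.png",cv2.resize(np.hstack([a,a2]),(800,425)))
E
```

```text
cover ((551.1954345703125, -206.11895751953125), (172.9094696044922, 112.53124237060547), 24.65623664855957)
purifier ((564.69189453125, 197.91769409179688), (346.3696594238281, 233.0411376953125), 5.849637985229492)
z med face 0.1202384492488775 cover z 0.005314333882082245
button px [179.94382022 171.24719101] 89 [0.54738888 0.12416418 0.43144053] [0.67054146 0.27564888 1.39274512] [ 0.36668088 -0.09261009  0.12700908]
```

View pics/both.png

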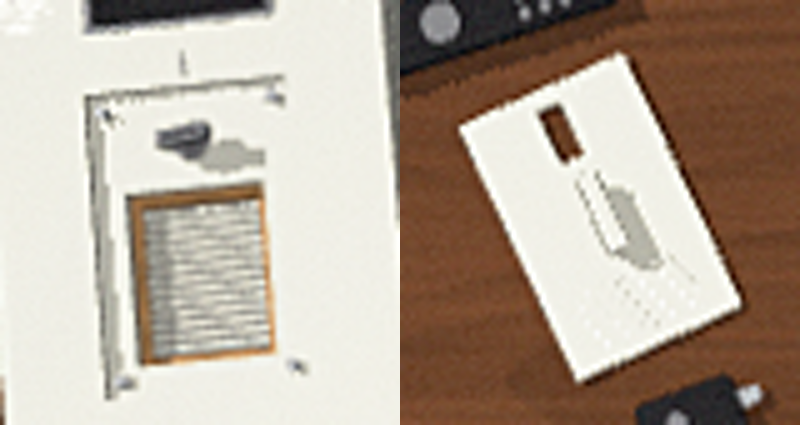

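```bash
python3 - <<'E'
from h import *
s=snapshot("top");im=s["img"]
f=lambda l:np.float64(l)/5+[140,135]-0.4
pl=plane(s,f([(107,116),(275,97),(122,383),(296,367)]),.118)
print("plungers",pl.round(4).tolist(),"centre",pl.mean(0))
d1=pl[0]-pl[2]+pl[1]-pl[3];d2=pl[0]-pl[1]+pl[2]-pl[3]
print("yaw",np.degrees([np.arctan2(d1[1],d1[0]),np.arctan2(-d2[0],d2[1])]),np.linalg.norm(d1)/2,np.linalg.norm(d2)/2)
print("slot",plane(s,[[280+560/5-80-.4,150+134/5-.4]],.0035))
g=cv2.cvtColor(im,6)[155:175,165:195];print(g)
c=snapshot("scene")["img"]
cv2.imwrite("pics/sc.png",cv2.resize(c[215:300,310:410],(800,600),interpolation=cv2.INTER_CUBIC)[:, :])
E
```

```text
plungers [[0.6361, 0.2508, 0.118], [0.6465, 0.155, 0.118], [0.4842, 0.2381, 0.118], [0.4931, 0.1401, 0.118]] centre [0.5649924  0.19600951 0.118     ]
yaw [5.14118855 5.68854945] 0.15327041266631886 0.09738554207116513
slot [[ 0.60125406 -0.18228425  0.0035    ]]
[[244 207 245 210 248 246 245 245 244 243 241 243 240 240 239 240 239 238
  237 238 238 238 238 236 239 238 240 226 207 188]
 [243 240 243 240 240 239 239 238 238 238 239 237 237 238 238 238 237 238
  238 238 240 238 236 238 238 237 239 241 244 248]
 [239 238 238 239 237 235 237 238 238 239 239 241 239 241 242 242 241 238
  239 236 239 238 237 239 237 238 237 239 240 241]
 [240 240 235 238 237 238 238 238 239 240 241 245 242 236 236 235 238 244
  238 237 239 237 238 238 238 238 238 237 237 239]
 [240 239 237 239 239 239 239 244 244 238 238 236 214 170 181 162 186 239
  241 238 237 237 239 237 238 236 238 238 236 237]
 [239 237 238 237 239 239 232 237 228 194 167 143 112 110 126 115  91 206
  246 240 238 238 239 239 239 237 238 238 239 239]
 [238 237 238 237 241 236 172 127 110 110  87  90 102  93 113 117  58 193
  250 245 24
[... 964 characters left out ...]
240 241 244 233 213 219
  223 193 201 221 221 242 250 247 248 246 242 238]
 [237 238 237 238 238 239 238 239 238 240 239 241 240 242 243 246 249 248
  252 238 244 254 248 244 235 230 227 232 238 241]
 [239 239 240 241 244 243 243 243 245 246 246 247 244 240 237 232 233 234
  227 225 217 211 193 177 156 144 143 181 237 241]
 [245 248 245 238 239 232 233 230 224 220 215 217 202 182 166 148 150 152
  135 128 106 102 100 106 108 105  98 161 238 243]
 [214 218 213 184 175 149 156 147 120 115  95  97  99 100 103 103 105 102
  111 115 119 125 123 115 112 102  96 147 236 242]
 [ 91  91  96 108 102 102 108 110 116 115 119 112 111 111 102  98  98  99
  100 102  98  91  91  83  78  71  93 135 234 244]]
```

View pics/sc.png

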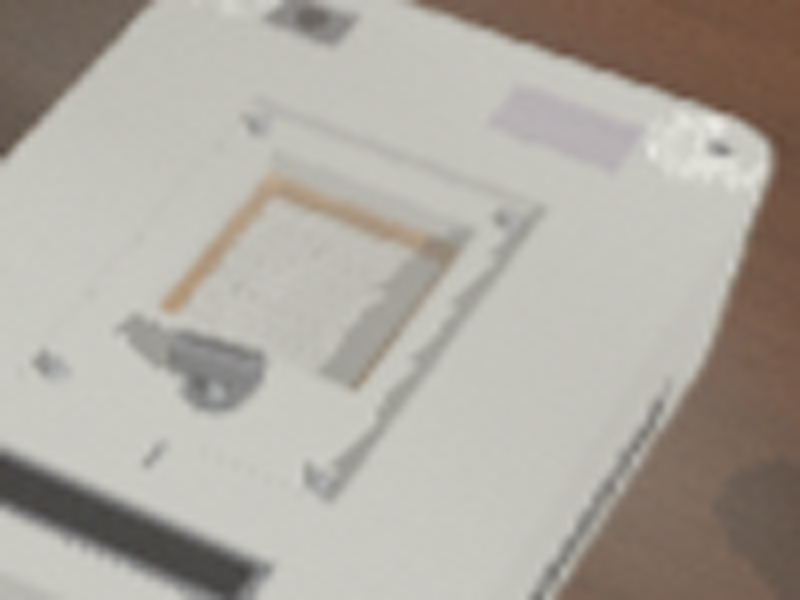

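The scene view confirms the button stands crosswise at the far end of the bay, near (352,266) in the full picture. I'll set up a pose-delta helper and start moving.

```bash
cat >> h.py <<'E'
def goto(pos,yawy,st=None):
    """fractions from the current pose to pos with tool y at yawy (deg), tool down"""
    st=st or r.get_state();A=R.from_rotvec(st["orientation"])
    a=np.radians(yawy);y=np.array([np.cos(a),np.sin(a),0]);z=np.array([0,0,-1.]);B=R.from_matrix(np.c_[np.cross(y,z),y,z])
    l=A.inv().apply(np.array(pos)-st["ee_pos"])/.15;d=(A.inv()*B).as_rotvec()/(np.pi/2)
    print("t",round(st["time_s"],2),"pos",st["ee_pos"].round(4),"yaw_y",np.degrees(np.arctan2(*A.as_matrix()[[1,0],1])).round(1),"F",st["contact_force"].round(1),"open",round(st["opening"],4),"lin",l.round(3),"rot",d.round(3))
E
python3 - <<'E'
from h import *
s=snapshot("top");print("wing",plane(s,[[176.2,161.7]],.138))
goto((.6207,.2015,.2),14.5)
E
```

```text
wing [[0.62059439 0.20221483 0.138     ]]
t 0.3 pos [ 0.2287 -0.4724  0.2265] yaw_y -64.2 F [1.1 0.  0.6] open 0.0917 lin [ 4.31  -2.905  0.178] rot [-0.    -0.    -0.874]
```

Request:
{"fn": "servo_tool", "kwargs": {
  "plan": [
    {"linear": [1, -0.67, 0], "delta_rot": [0, 0, -0.2], "gripper": 1},
    {"linear": [1, -0.67, 0], "delta_rot": [0, 0, -0.4], "gripper": 1},
    {"linear": [1, -0.67, 0], "delta_rot": [0, 0, -0.6], "gripper": 1},
    {"linear": [1, -0.67, 0], "delta_rot": [0, 0, -0.8], "gripper": 1},
    {"linear": [1, -0.67, 0], "delta_rot": [0, 0, -0.87], "gripper": 1},
    {"linear": [1, -0.67, 0], "delta_rot": [0, 0, -0.87], "gripper": 1},
    {"linear": [1, -0.67, 0], "delta_rot": [0, 0, -0.87], "gripper": 1},
    {"linear": [1, -0.67, 0], "delta_rot": [0, 0, -0.87], "gripper": 1},
    {"linear": [1, -0.67, 0], "delta_rot": [0, 0, -0.87], "gripper": 1},
    {"linear": [1, -0.67, 0], "delta_rot": [0, 0, -0.87], "gripper": 1}
  ]
}}

```text
time_s: 1.55
ee_pos: [0.32, -0.3167, 0.2267]
orientation: [1.933, 2.477, -0.0]
contact_force: [0.3, 0.3, 0.4]
opening: 0.0919
gripper_force: 0.0
```

```bash
python3 -c "
from h import *
goto((.6207,.2015,.2),14.5)"
```

```text
t 1.55 pos [ 0.32   -0.3167  0.2267] yaw_y 14.1 F [0.3 0.3 0.4] open 0.0919 lin [2.864 2.784 0.178] rot [-0.     0.    -0.005]
```

Request:
{"fn": "servo_tool", "kwargs": {
  "plan": [
    {"linear": [0.4, 0.4, 0], "delta_rot": [0, 0, 0], "gripper": 1},
    {"linear": [1, 1, 0], "delta_rot": [0, 0, 0], "gripper": 1},
    {"linear": [1, 1, 0], "delta_rot": [0, 0, 0], "gripper": 1},
    {"linear": [1, 1, 0], "delta_rot": [0, 0, 0], "gripper": 1},
    {"linear": [1, 1, 0], "delta_rot": [0, 0, 0], "gripper": 1},
    {"linear": [1, 1, 0], "delta_rot": [0, 0, 0], "gripper": 1},
    {"linear": [1, 1, 0], "delta_rot": [0, 0, 0], "gripper": 1},
    {"linear": [1, 1, 0], "delta_rot": [0, 0, 0], "gripper": 1},
    {"linear": [1, 1, 0], "delta_rot": [0, 0, 0], "gripper": 1},
    {"linear": [1, 1, 0], "delta_rot": [0, 0, 0], "gripper": 1}
  ]
}}

```text
time_s: 2.8
ee_pos: [0.4287, -0.1349, 0.2267]
orientation: [1.932, 2.477, -0.0]
contact_force: [0.6, -0.5, 0.2]
opening: 0.0921
gripper_force: 0.0
```

Request:
{"fn": "servo_tool", "kwargs": {
  "plan": [
    {"linear": [0.4, 0.4, 0], "delta_rot": [0, 0, 0], "gripper": 1},
    {"linear": [1, 1, 0], "delta_rot": [0, 0, 0], "gripper": 1},
    {"linear": [1, 1, 0], "delta_rot": [0, 0, 0], "gripper": 1},
    {"linear": [1, 1, 0], "delta_rot": [0, 0, 0], "gripper": 1},
    {"linear": [1, 1, 0], "delta_rot": [0, 0, 0], "gripper": 0.2},
    {"linear": [1, 1, 0], "delta_rot": [0, 0, 0], "gripper": -0.2},
    {"linear": [1, 1, 0], "delta_rot": [0, 0, 0], "gripper": -0.2},
    {"linear": [1, 1, 0], "delta_rot": [0, 0, 0], "gripper": -0.2},
    {"linear": [1, 1, 0], "delta_rot": [0, 0, 0], "gripper": -0.2},
    {"linear": [1, 1, 0], "delta_rot": [0, 0, 0], "gripper": -0.2}
  ]
}}

```text
time_s: 4.05
ee_pos: [0.5376, 0.0472, 0.2268]
orientation: [1.932, 2.477, 0.0]
contact_force: [1.6, -0.2, -0.1]
opening: 0.0384
gripper_force: 0.0
```

```bash
python3 -c "
from h import *
goto((.6207,.202,.16),14.5)"
```

```text
t 4.05 pos [0.5376 0.0472 0.2268] yaw_y 14.1 F [ 1.6 -0.2 -0.1] open 0.0384 lin [0.866 0.789 0.445] rot [ 0.     0.    -0.004]
```

Request:
{"fn": "servo_tool", "kwargs": {
  "plan": [
    {"linear": [0.4, 0.37, 0.1], "delta_rot": [0, 0, 0], "gripper": -0.2},
    {"linear": [0.865, 0.79, 0.44], "delta_rot": [0, 0, 0], "gripper": -0.2},
    {"linear": [0.865, 0.79, 0.44], "delta_rot": [0, 0, 0], "gripper": -0.2},
    {"linear": [0.865, 0.79, 0.44], "delta_rot": [0, 0, 0], "gripper": -0.2},
    {"linear": [0.865, 0.79, 0.44], "delta_rot": [0, 0, 0], "gripper": -0.2},
    {"linear": [0.865, 0.79, 0.44], "delta_rot": [0, 0, 0], "gripper": -0.2},
    {"linear": [0.865, 0.79, 0.44], "delta_rot": [0, 0, 0], "gripper": -0.2},
    {"linear": [0.865, 0.79, 0.44], "delta_rot": [0, 0, 0], "gripper": -0.2},
    {"linear": [0.865, 0.79, 0.44], "delta_rot": [0, 0, 0], "gripper": -0.2},
    {"linear": [0.865, 0.79, 0.44], "delta_rot": [0, 0, 0], "gripper": -0.2}
  ]
}}

```text
time_s: 5.3
ee_pos: [0.621, 0.2021, 0.1608]
orientation: [1.931, 2.478, 0.0]
contact_force: [0.2, -1.0, 0.2]
opening: 0.0368
gripper_force: 0.0
```

```bash
python3 -c "
from h import *
goto((.6207,.202,.1235),14.5)
c=snapshot('scene')['img']
cv2.imwrite('pics/sc2.png',cv2.resize(c[190:300,300:420],(720,660))[:600])"
```

```text
t 5.3 pos [0.621  0.2021 0.1608] yaw_y 14.1 F [ 0.2 -1.   0.2] open 0.0368 lin [ 0.    -0.002  0.249] rot [ 0.     0.    -0.004]
```

View pics/sc2.png

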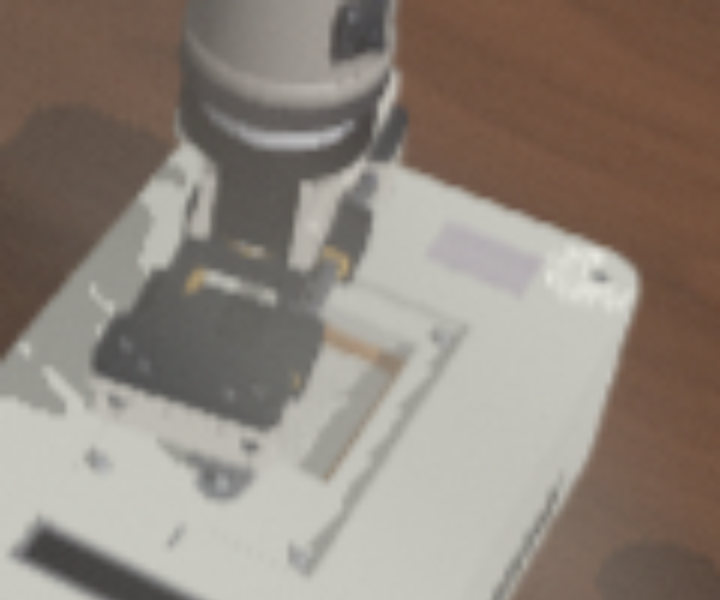

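The gripper sits over the wing, whose right end shows at (220,480) in the crop. I'll descend and pinch.

Request:
{"fn": "servo_tool", "kwargs": {
  "plan": [
    {"linear": [0, 0, 0.08], "delta_rot": [0, 0, 0], "gripper": -0.2},
    {"linear": [0, 0, 0.16], "delta_rot": [0, 0, 0], "gripper": -0.2},
    {"linear": [0, 0, 0.25], "delta_rot": [0, 0, 0], "gripper": -0.2},
    {"linear": [0, 0, 0.25], "delta_rot": [0, 0, 0], "gripper": -0.2},
    {"linear": [0, 0, 0.25], "delta_rot": [0, 0, 0], "gripper": -1},
    {"linear": [0, 0, 0.25], "delta_rot": [0, 0, 0], "gripper": -1},
    {"linear": [0, 0, 0.25], "delta_rot": [0, 0, 0], "gripper": -1},
    {"linear": [0, 0, 0.25], "delta_rot": [0, 0, 0], "gripper": -1},
    {"linear": [0, 0, 0.25], "delta_rot": [0, 0, 0], "gripper": -1},
    {"linear": [0, 0, 0.25], "delta_rot": [0, 0, 0], "gripper": -1}
  ],
  "force": 15
}}

```text
time_s: 6.6
ee_pos: [0.623, 0.2027, 0.1238]
orientation: [1.93, 2.475, 0.007]
contact_force: [6.8, 2.5, -2.1]
opening: 0.0104
gripper_force: 15.0
```

```bash
python3 -c "
from h import *
goto((.6207,.202,.1235),95.6);print(r.get_state()['torque'],r.get_state()['gripper_force'])"
```

```text
t 6.6 pos [0.623  0.2027 0.1238] yaw_y 14.1 F [ 6.8  2.5 -2.1] open 0.0104 lin [-0.001 -0.016  0.002] rot [ 0.003  0.002 -0.905]
[ 0.34556281 -1.15070801 -0.0351018 ] 14.998682588338852
```

The wing is gripped at 10.4 mm. The 2 mm sideways yield shows the true axis lies about 2 mm further in +x, so I'll recentre while turning.

Request:
{"fn": "servo_tool", "kwargs": {
  "plan": [
    {"linear": [0, 0.014, 0], "delta_rot": [0, 0, 0], "gripper": -1},
    {"linear": [0, 0.014, 0], "delta_rot": [0, 0, -0.11], "gripper": -1},
    {"linear": [0, 0.014, 0], "delta_rot": [0, 0, -0.22], "gripper": -1},
    {"linear": [0, 0.014, 0], "delta_rot": [0, 0, -0.33], "gripper": -1},
    {"linear": [0, 0.014, 0], "delta_rot": [0, 0, -0.44], "gripper": -1},
    {"linear": [0, 0.014, 0], "delta_rot": [0, 0, -0.55], "gripper": -1},
    {"linear": [0, 0.014, 0], "delta_rot": [0, 0, -0.66], "gripper": -1},
    {"linear": [0, 0.014, 0], "delta_rot": [0, 0, -0.77], "gripper": -1},
    {"linear": [0, 0.014, 0], "delta_rot": [0, 0, -0.88], "gripper": -1},
    {"linear": [0, 0.014, 0], "delta_rot": [0, 0, -0.905], "gripper": -1}
  ]
}}

```text
time_s: 7.85
ee_pos: [0.623, 0.2026, 0.1238]
orientation: [-0.157, 3.137, -0.0]
contact_force: [-0.1, 0.1, 2.1]
opening: 0.0098
gripper_force: 15.0
```

```bash
python3 -c "
from h import *
goto((.623,.2027,.1235),95.6);print(r.get_state()['torque'],r.get_state()['gripper_force'])"
```

```text
t 7.85 pos [0.623  0.2026 0.1238] yaw_y 95.7 F [-0.1  0.1  2.1] open 0.0098 lin [-0.     0.001  0.002] rot [-0.     0.     0.002]
[ 0.01403078 -0.08690563 -0.07057249] 14.994919896125793
```

Wing is turned with almost no side load, so the true button axis is (0.623, 0.2026). Releasing and rising.

Request:
{"fn": "servo_tool", "kwargs": {
  "plan": [
    {"linear": [0, 0, 0], "delta_rot": [0, 0, 0], "gripper": -0.4},
    {"linear": [0, 0, 0], "delta_rot": [0, 0, 0], "gripper": -0.4},
    {"linear": [0, 0, 0], "delta_rot": [0, 0, 0], "gripper": -0.4},
    {"linear": [0, 0, -0.1], "delta_rot": [0, 0, 0], "gripper": -0.4},
    {"linear": [0, 0, -0.3], "delta_rot": [0, 0, 0], "gripper": -0.4},
    {"linear": [0, -0.3, -0.6], "delta_rot": [0, 0, 0], "gripper": -0.4},
    {"linear": [0, -0.7, -0.6], "delta_rot": [0, 0, 0], "gripper": -0.4},
    {"linear": [0, -1, -0.6], "delta_rot": [0, 0, 0], "gripper": -0.2},
    {"linear": [0, -1, -0.6], "delta_rot": [0, 0, 0], "gripper": 0},
    {"linear": [0, -1, -0.6], "delta_rot": [0, 0, 0], "gripper": 0}
  ]
}}

```text
time_s: 9.1
ee_pos: [0.6376, 0.0537, 0.214]
orientation: [-0.152, 3.137, 0.0]
contact_force: [-0.1, 0.7, -0.3]
opening: 0.0452
gripper_force: 0.0
```

Request:
{"fn": "servo_tool", "kwargs": {
  "plan": [
    {"linear": [0, -0.4, 0], "delta_rot": [0, 0, 0], "gripper": 0},
    {"linear": [0, -0.8, 0], "delta_rot": [0, 0, 0], "gripper": 0},
    {"linear": [0, -1, 0], "delta_rot": [0, 0, -0.1], "gripper": 0},
    {"linear": [0, -1, 0], "delta_rot": [0, 0, -0.21], "gripper": 0},
    {"linear": [0, -1, 0], "delta_rot": [0, 0, -0.21], "gripper": 0},
    {"linear": [0, -1, 0], "delta_rot": [0, 0, -0.21], "gripper": 0},
    {"linear": [0, -1, 0], "delta_rot": [0, 0, -0.21], "gripper": 0},
    {"linear": [0, -1, 0], "delta_rot": [0, 0, -0.21], "gripper": 0},
    {"linear": [0, -1, 0], "delta_rot": [0, 0, -0.21], "gripper": 0},
    {"linear": [0, -1, 0], "delta_rot": [0, 0, -0.21], "gripper": 0}
  ]
}}

```text
time_s: 10.35
ee_pos: [0.6521, -0.0959, 0.2132]
orientation: [-0.666, 3.07, -0.0]
contact_force: [-0.5, 0.3, -0.3]
opening: 0.0459
gripper_force: 0.0
```

```bash
python3 - <<'E'
from h import *
goto((.5525,-.2055,.15),114.6)
s=snapshot("top");im=s["img"];hsv=cv2.cvtColor(im,cv2.COLOR_BGR2HSV)
# wing after turn, dark pixels near button
g=cv2.cvtColor(im,6)[155:175,165:192];m=(g<140);m[14:]=0
v,u=np.nonzero(m);q=cv2.minAreaRect(np.c_[u+165,v+155].astype(np.float32));print("wing",q)
b=im[135:220,140:220];cv2.imwrite("pics/bay2.png",cv2.resize(np.hstack([b,im[150:235,280:360]]),(800,425)))
E
```

```text
t 10.35 pos [ 0.6521 -0.0959  0.2132] yaw_y 114.5 F [-0.5  0.3 -0.3] open 0.0459 lin [ 0.907 -0.39   0.422] rot [-0.    -0.    -0.002]
wing ((178.0, 162.0), (10.0, 6.0), 90.0)
```

View pics/bay2.png

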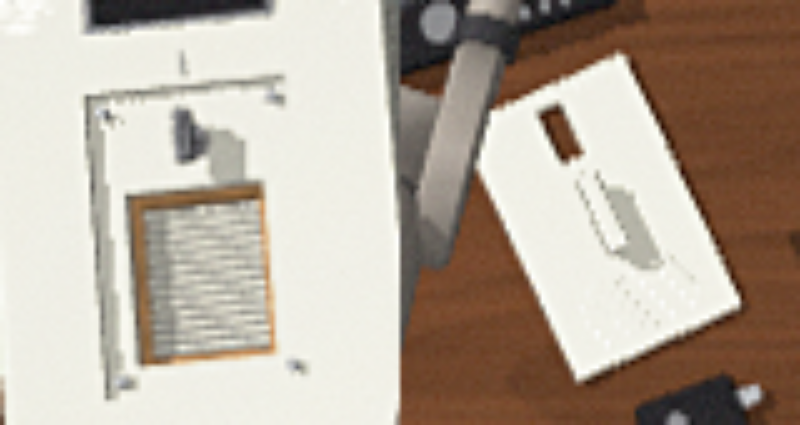

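The wing now stands lengthwise, at (187,135) in the left crop, and the cover has not moved. Next is the cover.

Request:
{"fn": "servo_tool", "kwargs": {
  "plan": [
    {"linear": [0.4, -0.17, 0], "delta_rot": [0, 0, 0], "gripper": 0},
    {"linear": [0.8, -0.34, 0.2], "delta_rot": [0, 0, 0], "gripper": 0},
    {"linear": [0.907, -0.39, 0.5], "delta_rot": [0, 0, 0], "gripper": 0},
    {"linear": [0.907, -0.39, 0.8], "delta_rot": [0, 0, 0], "gripper": 0},
    {"linear": [0.907, -0.39, 1], "delta_rot": [0, 0, 0], "gripper": 0},
    {"linear": [0.907, -0.39, 1], "delta_rot": [0, 0, 0], "gripper": 0},
    {"linear": [0.907, -0.39, 1], "delta_rot": [0, 0, 0], "gripper": 0},
    {"linear": [0.907, -0.39, 1], "delta_rot": [0, 0, 0], "gripper": 0},
    {"linear": [0.907, -0.39, 1], "delta_rot": [0, 0, 0], "gripper": 0},
    {"linear": [0.907, -0.39, 1], "delta_rot": [0, 0, 0], "gripper": 0}
  ]
}}

```text
time_s: 11.65
ee_pos: [0.5528, -0.2056, 0.0638]
orientation: [-0.666, 3.069, -0.001]
contact_force: [0.2, 0.7, 0.0]
opening: 0.046
gripper_force: 0.0
```

```bash
python3 - <<'E'
from h import *
goto((.5525,-.2055,.01),114.6)
E
```

```text
t 11.65 pos [ 0.5528 -0.2056  0.0638] yaw_y 114.5 F [0.2 0.7 0. ] open 0.046 lin [0.002 0.002 0.359] rot [-0.001  0.    -0.001]
```

Request:
{"fn": "servo_tool", "kwargs": {
  "plan": [
    {"linear": [0, 0, 0.12], "delta_rot": [0, 0, 0], "gripper": 0},
    {"linear": [0, 0, 0.24], "delta_rot": [0, 0, 0], "gripper": 0},
    {"linear": [0, 0, 0.36], "delta_rot": [0, 0, 0], "gripper": 0},
    {"linear": [0, 0, 0.36], "delta_rot": [0, 0, 0], "gripper": 0},
    {"linear": [0, 0, 0.36], "delta_rot": [0, 0, 0], "gripper": -1},
    {"linear": [0, 0, 0.36], "delta_rot": [0, 0, 0], "gripper": -1},
    {"linear": [0, 0, 0.36], "delta_rot": [0, 0, 0], "gripper": -1},
    {"linear": [0, 0, 0.36], "delta_rot": [0, 0, 0], "gripper": -1},
    {"linear": [0, 0, 0.36], "delta_rot": [0, 0, 0], "gripper": -1},
    {"linear": [0, 0, 0.36], "delta_rot": [0, 0, 0], "gripper": -1}
  ],
  "force": 45
}}

```text
time_s: 12.9
ee_pos: [0.5526, -0.2056, 0.0093]
orientation: [-0.666, 3.07, -0.0]
contact_force: [0.4, -0.1, 1.2]
opening: 0.0116
gripper_force: 45.0
```

Request:
{"fn": "servo_tool", "kwargs": {
  "plan": [
    {"linear": [0, 0, -0.1], "delta_rot": [0, 0, 0], "gripper": -1},
    {"linear": [0, 0, -0.2], "delta_rot": [0, 0, 0], "gripper": -1},
    {"linear": [0, 0, -0.4], "delta_rot": [0, 0, 0], "gripper": -1},
    {"linear": [0, 0, -0.6], "delta_rot": [0, 0, 0], "gripper": -1},
    {"linear": [0, 0, -0.8], "delta_rot": [0, 0, 0], "gripper": -1},
    {"linear": [0, 0, -1], "delta_rot": [0, 0, 0], "gripper": -1},
    {"linear": [0, 0, -1], "delta_rot": [0, 0, 0], "gripper": -1},
    {"linear": [0, 0, -1], "delta_rot": [0, 0, 0], "gripper": -1},
    {"linear": [0, 0, -1], "delta_rot": [0, 0, 0], "gripper": -1},
    {"linear": [0, 0, -1], "delta_rot": [0, 0, 0], "gripper": -1}
  ]
}}

```text
time_s: 14.15
ee_pos: [0.5521, -0.2053, 0.1582]
orientation: [0.666, -3.069, -0.002]
contact_force: [-0.2, 1.5, -1.8]
opening: 0.0116
gripper_force: 45.0
```

```bash
python3 - <<'E'
from h import *
goto((.5673,.1971,.195),95.6)
s=snapshot("top");im=s["img"];cv2.imwrite("pics/hold.png",cv2.resize(im[110:270,240:400],(600,600)))
E
```

```text
t 14.15 pos [ 0.5521 -0.2053  0.1582] yaw_y 114.5 F [-0.2  1.5 -1.8] open 0.0116 lin [-1.204  2.4   -0.244] rot [ 0.001 -0.001  0.21 ]
```

View pics/hold.png

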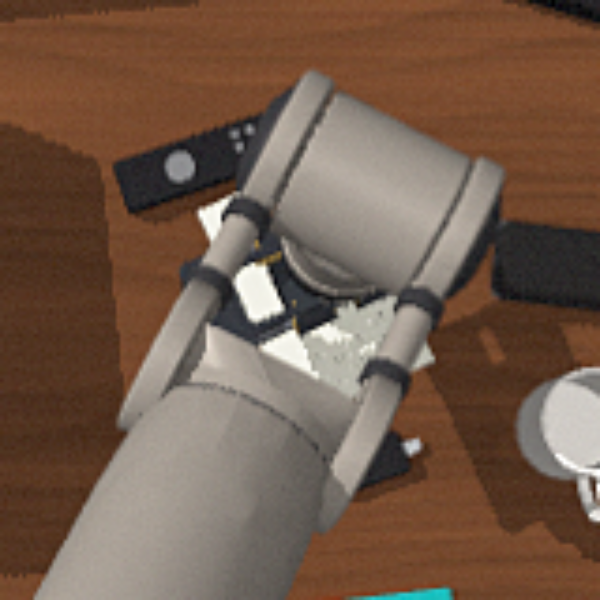

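The cover is held, with -1.8 N of weight on the wrist, and the table items are undisturbed. Carrying it over now.

Request:
{"fn": "servo_tool", "kwargs": {
  "plan": [
    {"linear": [-0.1, 0.2, -0.2], "delta_rot": [0, 0, 0], "gripper": -1},
    {"linear": [-0.3, 0.5, -0.2], "delta_rot": [0, 0, 0], "gripper": -1},
    {"linear": [-0.5, 0.8, -0.2], "delta_rot": [0, 0, 0], "gripper": -1},
    {"linear": [-0.6, 1, -0.2], "delta_rot": [0, 0, 0], "gripper": -1},
    {"linear": [-0.6, 1, -0.2], "delta_rot": [0, 0, 0], "gripper": -1},
    {"linear": [-0.6, 1, -0.2], "delta_rot": [0, 0, 0], "gripper": -1},
    {"linear": [-0.6, 1, -0.2], "delta_rot": [0, 0, 0], "gripper": -1},
    {"linear": [-0.6, 1, -0.2], "delta_rot": [0, 0, 0], "gripper": -1},
    {"linear": [-0.6, 1, -0.2], "delta_rot": [0, 0, 0], "gripper": -1},
    {"linear": [-0.6, 1, -0.2], "delta_rot": [0, 0, 0], "gripper": -1}
  ]
}}

```text
time_s: 15.45
ee_pos: [0.5723, -0.032, 0.1892]
orientation: [-0.665, 3.07, -0.0]
contact_force: [0.2, -0.2, -1.9]
opening: 0.0115
gripper_force: 45.0
```

Request:
{"fn": "servo_tool", "kwargs": {
  "plan": [
    {"linear": [-0.1, 0.2, 0], "delta_rot": [0, 0, 0.03], "gripper": -1},
    {"linear": [-0.3, 0.5, 0], "delta_rot": [0, 0, 0.1], "gripper": -1},
    {"linear": [-0.5, 0.8, 0], "delta_rot": [0, 0, 0.16], "gripper": -1},
    {"linear": [-0.6, 1, 0], "delta_rot": [0, 0, 0.21], "gripper": -1},
    {"linear": [-0.6, 1, 0], "delta_rot": [0, 0, 0.21], "gripper": -1},
    {"linear": [-0.6, 1, 0], "delta_rot": [0, 0, 0.21], "gripper": -1},
    {"linear": [-0.6, 1, 0], "delta_rot": [0, 0, 0.21], "gripper": -1},
    {"linear": [-0.6, 1, 0], "delta_rot": [0, 0, 0.21], "gripper": -1},
    {"linear": [-0.6, 1, 0], "delta_rot": [0, 0, 0.21], "gripper": -1},
    {"linear": [-0.6, 1, 0], "delta_rot": [0, 0, 0.21], "gripper": -1}
  ]
}}

```text
time_s: 16.7
ee_pos: [0.5921, 0.1418, 0.1892]
orientation: [-0.152, 3.138, -0.0]
contact_force: [0.1, -0.5, -1.3]
opening: 0.0113
gripper_force: 45.0
```

```bash
python3 - <<'E'
from h import *
goto((.5673,.1971,.162),95.6)
E
```

```text
t 16.7 pos [0.5921 0.1418 0.1892] yaw_y 95.6 F [ 0.1 -0.5 -1.3] open 0.0113 lin [0.129 0.383 0.182] rot [-0.  0. -0.]
```

Request:
{"fn": "servo_tool", "kwargs": {
  "plan": [
    {"linear": [0.06, 0.2, 0], "delta_rot": [0, 0, 0], "gripper": -1},
    {"linear": [0.129, 0.383, 0.1], "delta_rot": [0, 0, 0], "gripper": -1},
    {"linear": [0.129, 0.383, 0.21], "delta_rot": [0, 0, 0], "gripper": -1},
    {"linear": [0.129, 0.383, 0.21], "delta_rot": [0, 0, 0], "gripper": -1},
    {"linear": [0.129, 0.383, 0.21], "delta_rot": [0, 0, 0], "gripper": -1},
    {"linear": [0.129, 0.383, 0.21], "delta_rot": [0, 0, 0], "gripper": -1},
    {"linear": [0.129, 0.383, 0.21], "delta_rot": [0, 0, 0], "gripper": -1},
    {"linear": [0.129, 0.383, 0.21], "delta_rot": [0, 0, 0], "gripper": -1},
    {"linear": [0.129, 0.383, 0.21], "delta_rot": [0, 0, 0], "gripper": -1},
    {"linear": [0.129, 0.383, 0.21], "delta_rot": [0, 0, 0], "gripper": -1}
  ]
}}

```text
time_s: 17.95
ee_pos: [0.5672, 0.1974, 0.1577]
orientation: [-0.153, 3.138, -0.0]
contact_force: [0.8, 0.4, -1.9]
opening: 0.012
gripper_force: 45.0
```

```bash
python3 - <<'E'
from h import *
goto((.5673,.1971,.155),95.6)
c=snapshot('scene')['img']
cv2.imwrite('pics/sc3.png',cv2.resize(c[210:285,310:410],(800,600),interpolation=cv2.INTER_CUBIC))
E
```

```text
t 17.95 pos [0.5672 0.1974 0.1577] yaw_y 95.6 F [ 0.8  0.4 -1.9] open 0.012 lin [-0.    -0.002  0.018] rot [-0.  0. -0.]
```

View pics/sc3.png

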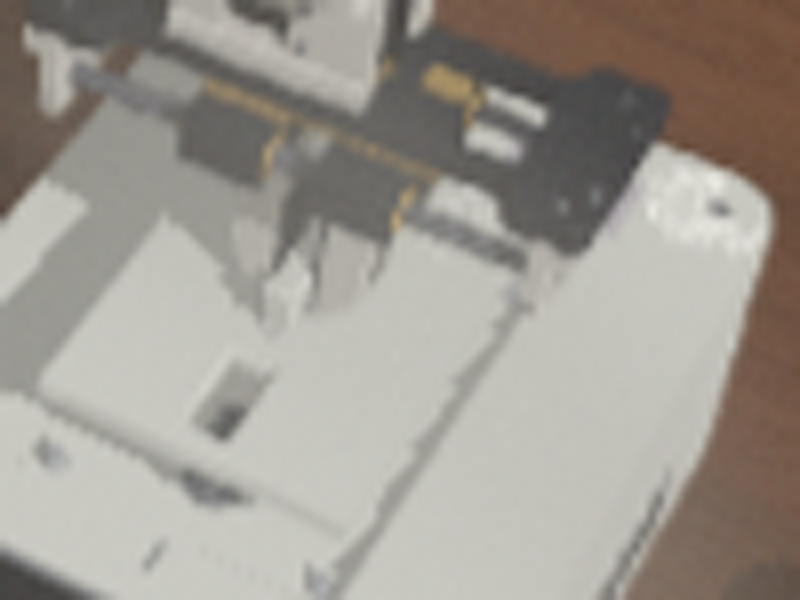

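The scene crop shows the slot centred near (234,398) in the cover, with the far plungers at (48,452) and (320,578). I'll work out cover against bay from this one camera.

```bash
python3 - <<'E'
from h import *
s=snapshot('scene')
a=np.float64([(255,122),(507,217),(48,365),(320,478)])/[8,600/85]+[309.56,214.57]
pl=plane(s,a,.118);print(pl.round(4).tolist(),"bay",pl.mean(0))
d1=pl[2]+pl[3]-pl[0]-pl[1];d2=pl[0]+pl[2]-pl[1]-pl[3];print("yaw",np.degrees([np.arctan2(d1[1],d1[0]),np.arctan2(d2[0],-d2[1])]))
t=np.radians(5.6);ex=np.array([np.cos(t),np.sin(t)])
exp=pl.mean(0)[:2]+.056*ex;print("button exp (scene cam)",exp)
f=lambda l:np.float64(l)/8+[309.56,209.56]
q=plane(s,f([(235,358),(275,370),(230,440),(195,425)]),.1554);print("slot",q.round(4).tolist(),q.mean(0))
d=q.mean(0)[:2]-exp;print("slot-button along x,y mm",d@ex*1e3,d@[-ex[1],ex[0]]*1e3)
e=plane(s,f([(40,385),(345,530)]),.1554);print("front edge",e, np.linalg.norm(e[0]-e[1]))
m=e.mean(0)[:2]-.085*ex;print("cover centre from edge",m,"vs bay",(m-pl.mean(0)[:2])@ex,(m-pl.mean(0)[:2])@[-ex[1],ex[0]])
# subpixel aid: sharp gray around slot
g=cv2.cvtColor(s["img"],6);print(g[252:267,331:348])
E
```

```text
[[0.4993, 0.1418, 0.118], [0.4894, 0.2388, 0.118], [0.6523, 0.1571, 0.118], [0.6416, 0.2551, 0.118]] bay [0.57067203 0.19820041 0.118     ]
yaw [5.91480198 6.0212388 ]
button exp (scene cam) [0.62640476 0.20366505]
slot [[0.6085, 0.1978, 0.1554], [0.6048, 0.2108, 0.1554], [0.6391, 0.2153, 0.1554], [0.6408, 0.2032, 0.1554]] [0.62326763 0.20677911 0.1554    ]
slot-button along x,y mm -2.8182823844919644 3.405329532580236
front edge [[0.6578522  0.15491288 0.1554    ]
 [0.64761007 0.26264806 0.1554    ]] 0.10822093239451294
cover centre from edge [0.56813681 0.20048592] vs bay -0.002300092692316138 0.00252199807190741
[[198 197 196 197 197 196 196 196 196 195 195 195 186 189 194 194 193]
 [197 196 197 197 197 197 196 202 199 196 195 196 195 194 196 195 194]
 [196 197 198 198 196 197 198 203 193 196 198 194 195 195 196 195 195]
 [198 198 198 197 196 197 206 190 171 184 190 193 197 192 195 195 196]
 [198 197 198 198 198 203 197 169 158 165 172 183 180 182 194 195 195]
 [198 198 196 198 199 204 179 158 156 156 158 164 160 186 196 197 195]
 [199 198 199 197 207 189 162 155 156 156 156 152 183 194 195 196 196]
 [199 199 198 203 194 164 155 157 156 156 156 167 195 196 197 197 196]
 [199 198 201 196 169 155 146 136 138 144 158 187 197 198 196 196 197]
 [199 197 204 179 159 154 129 110 111 125 180 196 197 197 199 197 198]
 [200 200 195 165 157 141 120 104 107 159 195 197 198 198 197 199 197]
 [199 200 195 179 158 125 108 101 142 188 198 198 198 197 197 197 197]
 [200 200 198 195 184 161 118 126 181 197 198 199 199 199 198 197 197]
 [193 197 199 199 199 193 178 180 196 199 199 198 198 198 198 198 198]
 [183 188 192 196 199 199 199 199 199 199 199 198 199 198 199 198 197]]
```

The optical estimates disagree by about 2 mm, which is the camera's limit here. The touch-derived button axis is better, so I'll descend in stages and watch the force.

Request:
{"fn": "servo_tool", "kwargs": {
  "plan": [
    {"linear": [0, 0, 0.02], "delta_rot": [0, 0, 0], "gripper": -1},
    {"linear": [0, 0, 0.04], "delta_rot": [0, 0, 0], "gripper": -1},
    {"linear": [0, 0, 0.06], "delta_rot": [0, 0, 0], "gripper": -1},
    {"linear": [0, 0, 0.08], "delta_rot": [0, 0, 0], "gripper": -1},
    {"linear": [0, 0, 0.1], "delta_rot": [0, 0, 0], "gripper": -1},
    {"linear": [0, 0, 0.12], "delta_rot": [0, 0, 0], "gripper": -1},
    {"linear": [0, 0, 0.14], "delta_rot": [0, 0, 0], "gripper": -1},
    {"linear": [0, 0, 0.15], "delta_rot": [0, 0, 0], "gripper": -1},
    {"linear": [0, 0, 0.16], "delta_rot": [0, 0, 0], "gripper": -1},
    {"linear": [0, 0, 0.16], "delta_rot": [0, 0, 0], "gripper": -1}
  ]
}}

```text
time_s: 19.3
ee_pos: [0.5672, 0.1974, 0.1336]
orientation: [0.153, -3.138, 0.0]
contact_force: [-0.2, -0.0, -1.6]
opening: 0.0116
gripper_force: 45.0
```

```bash
python3 - <<'E'
from h import *
st=r.get_state();goto((.5673,.1971,.13),95.6,st);print(st["torque"].round(3))
s=snapshot("top");P=cloud(s);im=s["img"]
c=snapshot('scene')['img']
a=cv2.resize(c[210:285,310:410],(560,420),interpolation=cv2.INTER_CUBIC);b=cv2.resize(im[140:224,145:193],(240,420),interpolation=cv2.INTER_CUBIC)
cv2.imwrite('pics/ins.png',np.hstack([a,b]))
E
```

```text
t 19.3 pos [0.5672 0.1974 0.1336] yaw_y 95.6 F [-0.2 -0.  -1.6] open 0.0116 lin [-0.001 -0.002  0.024] rot [-0. -0. -0.]
[ 0.159 -0.122  0.014]
```

View pics/ins.png

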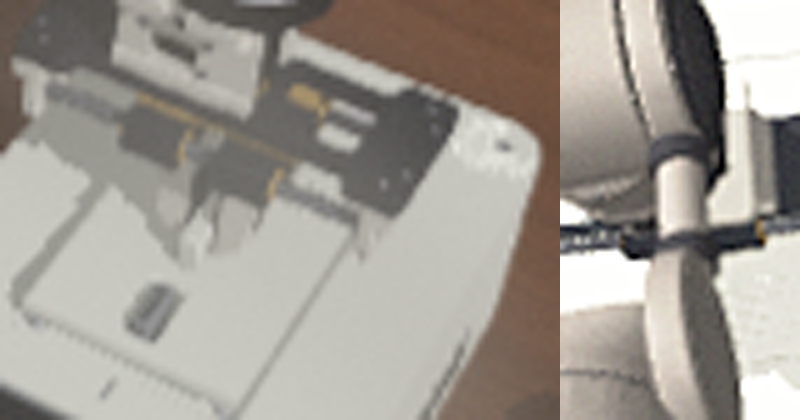

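The wing is up through the slot with no contact force. Going down onto the plungers gradually.

Request:
{"fn": "servo_tool", "kwargs": {
  "plan": [
    {"linear": [0, 0, 0.008], "delta_rot": [0, 0, 0], "gripper": -1},
    {"linear": [0, 0, 0.016], "delta_rot": [0, 0, 0], "gripper": -1},
    {"linear": [0, 0, 0.022], "delta_rot": [0, 0, 0], "gripper": -1},
    {"linear": [0, 0, 0.028], "delta_rot": [0, 0, 0], "gripper": -1},
    {"linear": [0, 0, 0.034], "delta_rot": [0, 0, 0], "gripper": -1},
    {"linear": [0, 0, 0.04], "delta_rot": [0, 0, 0], "gripper": -1},
    {"linear": [0, 0, 0.044], "delta_rot": [0, 0, 0], "gripper": -1},
    {"linear": [0, 0, 0.044], "delta_rot": [0, 0, 0], "gripper": -1},
    {"linear": [0, 0, 0.044], "delta_rot": [0, 0, 0], "gripper": -1},
    {"linear": [0, 0, 0.044], "delta_rot": [0, 0, 0], "gripper": -1}
  ]
}}

```text
time_s: 20.65
ee_pos: [0.5672, 0.1974, 0.1273]
orientation: [-0.153, 3.138, -0.0]
contact_force: [-1.2, -1.0, 1.3]
opening: 0.0119
gripper_force: 45.0
```

```bash
python3 - <<'E'
from h import *
st=r.get_state();goto((.5673,.1971,.1223),95.6,st);print(st["torque"].round(3))
E
```

```text
t 20.65 pos [0.5672 0.1974 0.1273] yaw_y 95.6 F [-1.2 -1.   1.3] open 0.0119 lin [-0.    -0.002  0.033] rot [-0.  0. -0.]
[ 0.091  0.014 -0.017]
```

Request:
{"fn": "servo_tool", "kwargs": {
  "plan": [
    {"linear": [0, 0, 0.006], "delta_rot": [0, 0, 0], "gripper": -1},
    {"linear": [0, 0, 0.012], "delta_rot": [0, 0, 0], "gripper": -1},
    {"linear": [0, 0, 0.018], "delta_rot": [0, 0, 0], "gripper": -1},
    {"linear": [0, 0, 0.024], "delta_rot": [0, 0, 0], "gripper": -1},
    {"linear": [0, 0, 0.03], "delta_rot": [0, 0, 0], "gripper": -1},
    {"linear": [0, 0, 0.036], "delta_rot": [0, 0, 0], "gripper": -1},
    {"linear": [0, 0, 0.042], "delta_rot": [0, 0, 0], "gripper": -1},
    {"linear": [0, 0, 0.048], "delta_rot": [0, 0, 0], "gripper": -1},
    {"linear": [0, 0, 0.05], "delta_rot": [0, 0, 0], "gripper": -1},
    {"linear": [0, 0, 0.05], "delta_rot": [0, 0, 0], "gripper": -1}
  ]
}}

```text
time_s: 21.9
ee_pos: [0.5673, 0.1974, 0.1222]
orientation: [-0.153, 3.136, 0.0]
contact_force: [-7.9, -2.5, 19.3]
opening: 0.0117
gripper_force: 45.0
```

```bash
python3 - <<'E'
from h import *
st=r.get_state();goto((.5673,.1971,.1223),95.6,st);print(st["torque"].round(3))
E
```

```text
t 21.9 pos [0.5673 0.1974 0.1222] yaw_y 95.6 F [-7.9 -2.5 19.3] open 0.0117 lin [ 0.    -0.002 -0.   ] rot [-0.     0.001 -0.   ]
[-0.257  1.243 -0.024]
```

Travel matches home: TCP fell from 0.1273 to 0.1222. I'll press slightly more for margin, ease the side load, and check it's level.

Request:
{"fn": "servo_tool", "kwargs": {
  "plan": [
    {"linear": [0.003, 0, 0.002], "delta_rot": [0, 0, 0], "gripper": -1},
    {"linear": [0.006, 0, 0.004], "delta_rot": [0, 0, 0], "gripper": -1},
    {"linear": [0.008, 0, 0.005], "delta_rot": [0, 0, 0], "gripper": -1},
    {"linear": [0.008, 0, 0.005], "delta_rot": [0, 0, 0], "gripper": -1},
    {"linear": [0.008, 0, 0.005], "delta_rot": [0, 0, 0], "gripper": -1},
    {"linear": [0.008, 0, 0.005], "delta_rot": [0, 0, 0], "gripper": -1},
    {"linear": [0.008, 0, 0.005], "delta_rot": [0, 0, 0], "gripper": -1},
    {"linear": [0.008, 0, 0.005], "delta_rot": [0, 0, 0], "gripper": -1},
    {"linear": [0.008, 0, 0.005], "delta_rot": [0, 0, 0], "gripper": -1},
    {"linear": [0.008, 0, 0.005], "delta_rot": [0, 0, 0], "gripper": -1}
  ]
}}

```text
time_s: 23.15
ee_pos: [0.5673, 0.1974, 0.1222]
orientation: [-0.153, 3.133, 0.001]
contact_force: [-5.3, -2.9, 21.7]
opening: 0.0114
gripper_force: 45.0
```

```bash
python3 - <<'E'
from h import *
st=r.get_state();goto((.5673,.1971,.1223),95.6,st);print(st["torque"].round(3))
c=snapshot('scene')['img']
cv2.imwrite('pics/fin.png',cv2.resize(c[210:285,310:410],(800,600),interpolation=cv2.INTER_CUBIC))
E
```

```text
t 23.15 pos [0.5673 0.1974 0.1222] yaw_y 95.6 F [-5.3 -2.9 21.7] open 0.0114 lin [ 0.    -0.002 -0.001] rot [ 0.     0.003 -0.   ]
[-0.313  0.907 -0.004]
```

View pics/fin.png

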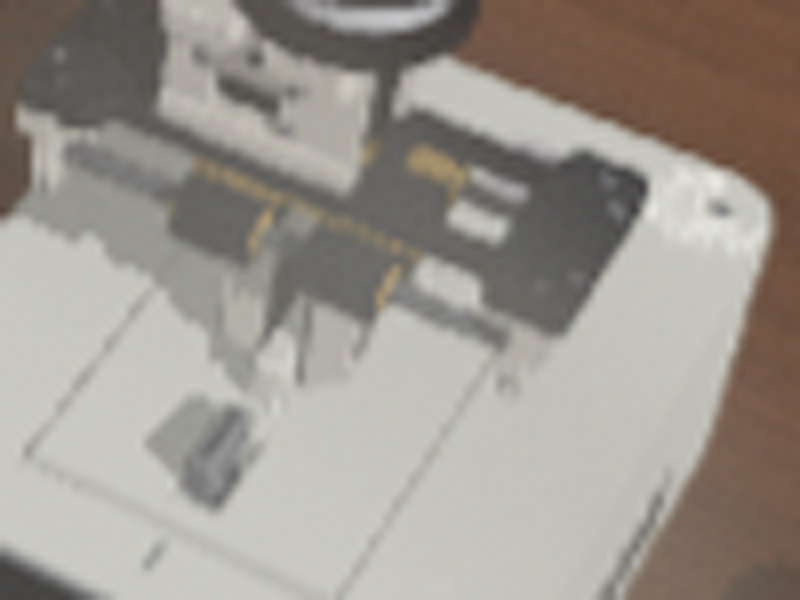

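The last view shows the cover flush in the rebate, with a thin even seam from (25,455) to (500,350). The wing stands up through the slot at (215,455), in line with it. The wrist reads a steady 22 N press and almost no net moment at the grasp, so I'm handing in while still pressing.

```bash
python3 -c "
from h import *
print(r.sign_off())"
```

```text
the job is handed in; nothing more can be done
None
```

The button is turned lengthwise and the cover is in the bay, flush all round in the last picture, with the wing up through its slot; I handed in at about 23 s with the arm still gripping it and pressing at about 22 N, and the other things on the table were not touched.

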